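Release the spent tip rack from its hold-down nest

TASK

Release the spent tip rack, the one with no tips left in it, from its hold-down nest: press the two release buttons of that nest down together, one fingertip on each, and keep both down until the rack has risen all the way; then let both buttons spring back and move clear. Leave the risen rack sitting in its nest and the full rack locked down, touch neither rack, and do not disturb the other things on the bench.

Things in the scene. Friction and masses are not known exactly. Their poses are not given: they have to be found in the camera images.
- spent_nest: fixed metal hold-down nest, 160 (x) x 176 (y) mm. Origin on the bench under the middle of its rack; x points from its buttons to its rack, z up. Black button block 36 x 104 mm, top 48 mm above the bench, centred at nest x = -88 mm; buttons at nest y = +30 (left) and -30 mm (right). Corner guides reach 46 mm up. It holds the spent (empty) rack.
- spent_rack: the spent tip rack: loose white box 85.5 x 127.8 mm, 51 mm tall, flat deck of 8 x 12 open holes. Origin at the centre of its underside, long side along y; near face 45 mm from the button centres. Underside 22 mm above the bench when locked, 36 mm when risen. With both catches drawn a damped spring lift raises it in 2 to 3 s; it then stays up by itself
- spent_button_left_top (a point): centre of the flat top of the left (nest +y) release button of the spent rack's nest: upright round white button, 22 mm across, standing 10 mm proud of its block; the two are 60 mm apart, centre to centre, 58 mm above the bench when up. The point moves down with the button
- spent_button_left (a joint): travel of that left button, m: 0 = up, 0.008 = fully down. Spring 2 N at first, 4 N at the bottom, up to 2 N of drag; springs back when let go. It draws back the catch at the left end of the rack, which lets go 4.5 to 5 mm down; one catch alone still holds the rack
- spent_button_right_top (a point): centre of the flat top of the right (nest -y) release button of the spent rack's nest: upright round white button, 22 mm across, standing 10 mm proud of its block; the two are 60 mm apart, centre to centre, 58 mm above the bench when up. The point moves down with the button
- spent_button_right (a joint): travel of that right button, m: 0 = up, 0.008 = fully down. Spring 2 N at first, 4 N at the bottom, up to 2 N of drag; springs back when let go. It draws back the catch at the right end of the rack, which lets go 4.5 to 5 mm down; one catch alone still holds the rack
- full_nest: a second nest of the same make and size, same axes; it holds the full rack
- full_rack: the full tip rack: same box, but 8 x 12 black tip collars stand 11 mm proud of its deck (62 mm tall in all). Origin at the centre of its underside; locked down in its nest, underside 22 mm above the bench
- full_button_left_top (a point): centre of the flat top of the left (nest +y) release button of the full rack's nest: upright round white button, 22 mm across, standing 10 mm proud of its block; the two are 60 mm apart, centre to centre, 58 mm above the bench when up. The point moves down with the button
- full_button_left (a joint): travel of that left button, m: 0 = up, 0.008 = fully down. Spring 2 N at first, 4 N at the bottom, up to 2 N of drag; springs back when let go. It draws back the catch at the left end of the rack, which lets go 4.5 to 5 mm down; one catch alone still holds the rack
- full_button_right_top (a point): centre of the flat top of the right (nest -y) release button of the full rack's nest: upright round white button, 22 mm across, standing 10 mm proud of its block; the two are 60 mm apart, centre to centre, 58 mm above the bench when up. The point moves down with the button
- full_button_right (a joint): travel of that right button, m: 0 = up, 0.008 = fully down. Spring 2 N at first, 4 N at the bottom, up to 2 N of drag; springs back when let go. It draws back the catch at the right end of the rack, which lets go 4.5 to 5 mm down; one catch alone still holds the rack
- capped_tube: loose upright capped tube, 27 mm across (cap 33 mm), 99 mm tall, beside the spent nest (about 125 mm to its +y side); origin under its centre
- sample_jar: loose small jar, 38 mm across, 42 mm tall, beside the full nest (about 125 mm to its +y side); origin under its centre
- buffer_bottle: loose bottle, 64 mm across, 140 mm tall, on the left of the bench; origin under its centre
- trough: loose open white trough 85.5 x 128 mm, 40 mm tall, on the right of the bench; origin under its centre
- lidded_plate: loose lidded well plate 85.5 x 128 mm, 19 mm tall, on the near right of the bench; origin under its centre
- timer: loose flat timer 60 x 75 mm, 14 mm thick, on the near left of the bench; origin under its centre
Things that resemble listed ones, but are neither listed nor needed, are in the scene too. What is shaped like the spent_nest but green is not meant.

How it is judged:
By the outcome, as a careful person would: the job done as asked, in the order asked, and still so for the second after the job is handed in, with the robot touching nothing.
It also fails if it takes over 35 s, if anything falls off the work surface, if the arm or the gripper's body presses on something with over 40 N, if the wrist force passes 120 N, or if a joint passes its speed limit or range.

ROBOT

A 6-joint arm with a two-finger parallel gripper is mounted at the origin on the work surface. World frame = base frame: x ahead of the robot, y to its left, z up, the work surface at z = 0. Lengths are in mm, angles in rad, forces in N, time in s.
With the tool pointing down it reaches from about 200 to 875 mm from the base axis. Payload 3.4 kg.
Tool frame: the origin (TCP) lies where the fingers leave the gripper's body, on its centre line; the fingertips stand 97 mm ahead of it and the grasp point (between the pads) lies 78 mm ahead of it; x points along the fingers, z is the direction in which the jaws open and shut, and the axes are right-handed (so a half turn about x gives the same grasp; the last joint's range is limited). The gripper opens to 94 mm and grips with 3 to 60 N. Pads are 16 mm wide; open, the fingers measure 119 mm over their backs; the gripper's body (75 mm by 177 mm) begins 78 mm behind the grasp point.
Start: joints at [-1.406, 0.276, 1.505, -0, 1.361, -0.121], TCP at [162.104, -551.704, 302.693] pointing down, gripper open.
Joint ranges: [-2.89, 2.89], [-0.75, 2.08], [0.22, 2.7], [-1.18, 4.32], [0.11, 2.71], [-2.7, 2.7]. Speed limits (rad/s): [2.57, 2.57, 3.14, 3.14, 3.14, 3.14].

INTERFACE

Orientations are given as a 3x3 rotation matrix whose columns are the frame's x, y, z axes.
In Python, from station import readout, vision, manip, spot_in, spot_point gives the robot as it stands. The module is installed in compiled form; this text tells all that it offers.
- The arm moves only by the tool jog_arm, never from a script. Its arguments are lists of equal length, an entry for each row: "travel": the shift along the tool's x, y, z in m, a list of three; "roll": the turn about the tool's x in rad. A call has exactly 5 rows; each row is the pose to reach, as a shift and turn from the pose commanded when the call began, along the tool's axes at that moment; what a row does not reach only later rows make up. A row lasts 1/12 s, in which the tool goes at most 41.7 mm and 7.16 degrees, less where a joint would pass 70% of its speed; a pose out of reach is approached as far as the arm can. A call with a gripper value outside its range is refused whole. "jaw" is the finger opening in m, from 0 to 0.094, set as the call begins (left out, the last holds). The fingers move at their own pace and stop on an object; the grip force is fixed at half the most. Time passes only in rows, so rows that repeat a pose let the fingers close, or fill a call up. It gives the time, the measured TCP pose, the force and the opening at its end, in the units of the state.
- readout.observe(): the state, without advancing time (a new reading comes with each control period).
- vision.camera(name): name is "scene" or "top" or "wrist"; returns a dict with "img" (420x560x3 uint8, red, green, blue), "vfov" (degrees; the focal length in pixels is half the picture's height over the tangent of half this angle, whatever the lens; pixels are square), "cx", "cy" (the principal point, pixels), "R" (3x3) and "t" (3): a world point X has camera coordinates R X + t. Camera axes: x right, y down, z forward; pixel columns grow to the right and rows downward; lengths in mm; the calibration is good to about 2 mm. A picture is of the moment at which its call begins. There is no depth.
- manip.hand_in(): hands the job in, once; it reports no verdict.
Trained networks look in a picture, given as the dict that the camera call returned (one of the last four; its "shot" number tells which), for a name from the list of things; names that differ only in an ending like _2 or _b are one class to them, and where a whole thing is asked for, a point or a joint stands for the part that bears it (a point fixed in the world has none). Each returns a list of dicts, best first, with "score" (0 to 1); they miss things now and then, are a little off and sometimes report something else, mostly with a low value. They report only what shows in the picture. A call takes as long as a camera call. They do not tell look-alikes from the thing itself.
- spot_in(picture, label): "extent" ([left, top, right, bottom] in pixels, round what is visible of it).
- spot_point(picture, label): "location" ([column, row] in pixels: a listed point, or the origin of a listed thing).
The state is a dict: "t": time; "qpos": joint angles; "joint_velocities": joint speeds; "tau": joint torques, N m; "ee_pos": TCP position; "orientation": TCP orientation; "wrist_force": force on the tool from outside, world axes, zero at the start; "moment": the same for the moment, N m; "gripper_width": opening from 0.0 (shut) to 1.0 (fully open).
Only numpy, scipy, OpenCV 4.12 (cv2) and the standard library are available. Lean on these libraries where they do the work, as an engineer would, in place of code of your own. Each camera call takes 0.05 s, during which the arm holds its last target. There are 200 camera calls.

## Working session

There is one attempt and no reset: what is moved stays moved. The work goes in short steps, Python scripts to look and compute and a tool call to move; the robot and the scene stay as the last step left them, time stands still between calls to the robot, and variables do not carry over. Pictures are saved under pics/ and viewed, about 8 in all and at most 12, crops included, and the job is handed in when it is done.

Besides the shell and the picture viewer there is one more tool, called after "Call:" as name(argument=value, ...), one argument or row to a line, values as JSON. jog_arm: Moves the arm, as the interface text tells. Its arguments: {"type":"object","properties":{"travel":{"type":"array"},"roll":{"type":"array"},"jaw":{"type":"number"}},"required":["travel","roll"]}

```bash
mkdir -p pics; cat > h.py <<'E'
import numpy as np, cv2
from station import readout, vision, manip, spot_in, spot_point
def ray(c,px):
    f=c["img"].shape[0]/2/np.tan(np.radians(c["vfov"])/2)
    R=np.array(c["R"]);t=np.array(c["t"])
    d=R.T@np.array([(px[0]-c["cx"])/f,(px[1]-c["cy"])/f,1]);return -R.T@t,d
def at_z(c,px,z):
    o,d=ray(c,px);return o+d*(z-o[2])/d[2]
def proj(c,X):
    f=c["img"].shape[0]/2/np.tan(np.radians(c["vfov"])/2)
    p=np.array(c["R"])@np.array(X)+np.array(c["t"]);return np.array([c["cx"]+f*p[0]/p[2],c["cy"]+f*p[1]/p[2]])
def save(c,n,crop=None,s=1):
    im=c["img"][:,:,::-1]
    if crop: im=im[crop[1]:crop[3],crop[0]:crop[2]]
    cv2.imwrite("pics/"+n,cv2.resize(np.ascontiguousarray(im),None,fx=s,fy=s,interpolation=cv2.INTER_CUBIC))
E
python3 - <<'E'
from h import *
np.set_printoptions(precision=1,suppress=True)
s=readout.observe();print(s["t"],s["ee_pos"],np.array(s["orientation"]),s["gripper_width"])
for n in("top","scene"):
    c=vision.camera(n);save(c,n+"0.png",s=1.4);print(n,ray(c,(c["cx"],c["cy"])))
    for l,z in(("spent_button_left_top",58),("spent_button_right_top",58),("full_button_left_top",58),("full_button_right_top",58),("spent_rack",22),("full_rack",22),("spent_nest",0),("full_nest",0),("capped_tube",0),("sample_jar",0)):
        for r in spot_point(c,l)[:4]: print(l,round(r["score"],2),np.array(r["location"]),at_z(c,r["location"],z))
E
```

```text
0.0 [ 162.  -551.3  301.8] [[-0.   1.   0.3]
 [ 0.   0.3 -1. ]
 [-1.   0.  -0. ]] 1.0036224763277586
top (array([ 302.1,   14.8, 1333.5]), array([ 0.2, -0. , -1. ]))
spent_button_left_top 0.57 [190.3 218.1] [493.9 228.2  58. ]
spent_button_left_top 0.39 [ 96.9 153.5] [664.8 494.5  58. ]
spent_button_right_top 0.48 [115.8 160.6] [646.5 441.3  58. ]
spent_button_right_top 0.4 [209.5 220.3] [489.7 176.4  58. ]
full_button_left_top 0.53 [317.7 234.3] [ 461.1 -116.1   58. ]
full_button_right_top 0.55 [342.5 233.4] [ 465.7 -183.    58. ]
spent_rack 0.59 [210.8 187.4] [588.2 182.3  22. ]
spent_rack 0.29 [333.2 209.4] [ 537.  -162.1   22. ]
full_rack 0.86 [332.4 203.3] [ 554.3 -159.7   22. ]
spent_nest 0.83 [215.6 191.7] [580.9 170.9   0. ]
spent_nest 0.7 [121.8 134.9] [739.5 450.2   0. ]
full_nest 0.65 [331.7 209.7] [ 539.9 -160.8    0. ]
full_nest 0.25 [215.6 190.5] [584.4 171.1   0. ]
capped_tube 0.7 [170.5 182.9] [602.2 300.3   0. ]
sample_jar 0.48 [287.9 214.3] [522.6 -36.6   0. ]
scene (array([1255.1,  623.4, 1058.6]), array([-0.5, -0.5, -0.7]))
spent_button_left_top 0.49 [433.  375.3]
[... 156 characters left out ...]
ight_top 0.53 [418.3 349.3] [644.  454.9  58. ]
full_button_left_top 0.5 [263.4 187.4] [ 471.7 -127.1   58. ]
full_button_left_top 0.3 [328.3 272.9] [599.3 188.7  58. ]
full_button_right_top 0.49 [251.1 173.3] [ 449.3 -193.1   58. ]
full_button_right_top 0.39 [157.9 175.1] [ 619.7 -395.2   58. ]
spent_rack 0.84 [329.2 269.3] [565.3 168.2  22. ]
full_rack 0.84 [239.3 207.7] [ 546.6 -151.8   22. ]
spent_nest 0.92 [385.3 394.5] [744.  445.1   0. ]
spent_nest 0.81 [330.3 283.7] [585.2 187.2   0. ]
full_nest 0.79 [237.7 211.9] [ 546.5 -160.4    0. ]
capped_tube 0.57 [367.4 311.6] [596.2 302.9   0. ]
sample_jar 0.49 [282.  225.9] [510.3 -29.7   0. ]
sample_jar 0.4 [361.9 254.5] [459.1 195.3   0. ]
```

View pics/top0.png

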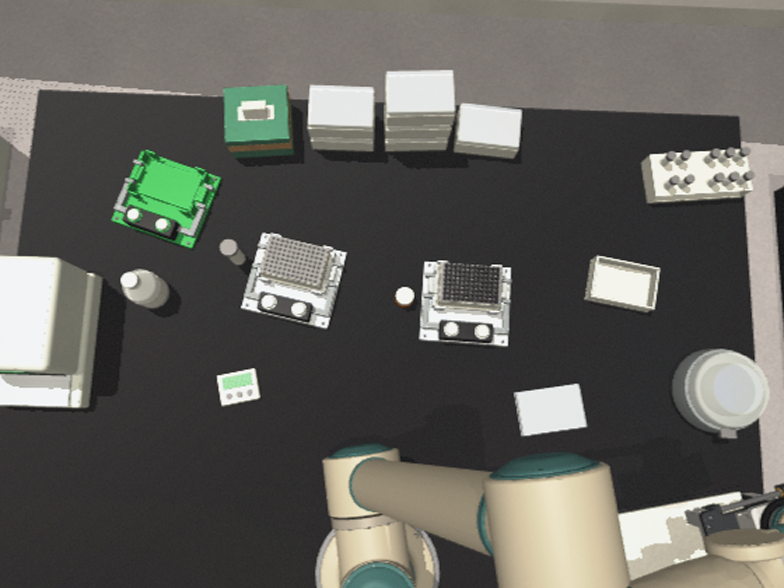

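View pics/scene0.png

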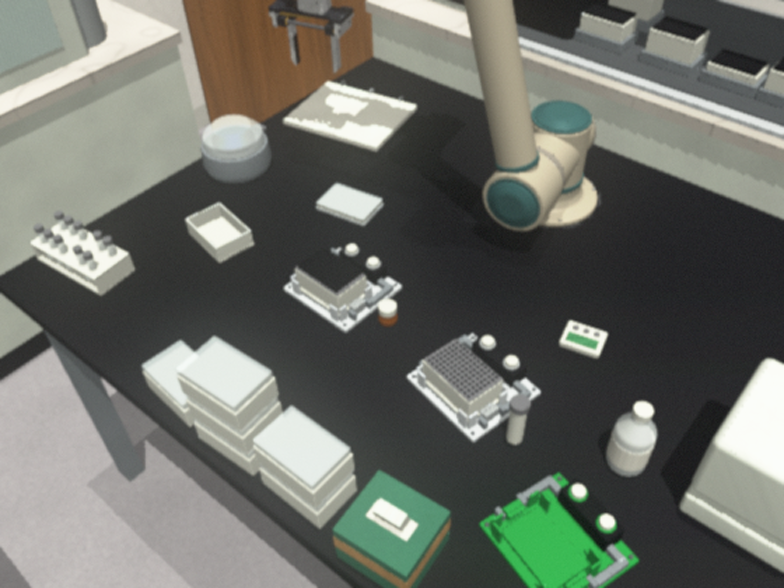

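The top picture shows the spent rack (open holes) in the left metal nest, with its buttons at about (192,215) and (214,221) in raw pixels and the tube beside it. The full rack with black collars is the right-hand nest. Next I'll refine the button positions using the white discs.

```bash
python3 - <<'E'
from h import *
np.set_printoptions(precision=2,suppress=True)
P={}
for n,gs in(("top",((192,215),(213.6,220.7))),("scene",((365.5,258.5),(348.5,244.5)))):
    c=vision.camera(n);g=cv2.cvtColor(c["img"],cv2.COLOR_RGB2GRAY)
    save(c,n+"1.png",(int(gs[0][0])-60,int(gs[0][1])-60,int(gs[0][0])+60,int(gs[0][1])+50),5) 
    for i,p in enumerate(gs):
        x0,y0=int(p[0])-9,int(p[1])-9
        m=(g[y0:y0+19,x0:x0+19]>150).astype(np.uint8)
        k,l,st,ce=cv2.connectedComponentsWithStats(m)
        j=min(range(1,k),key=lambda j:np.hypot(*(ce[j]-9)))
        px=ce[j]+[x0,y0];print(n,i,px,st[j],at_z(c,px,55));P[n,i]=ray(c,px)
B=[]
for i in(0,1):
    (a,d),(b,e)=P["top",i],P["scene",i]
    s=np.linalg.lstsq(np.c_[d,-e],b-a,rcond=None)[0];p,q=a+s[0]*d,b+s[1]*e
    print("tri",(p+q)/2,np.linalg.norm(p-q));B.append((p+q)/2)
v=B[0]-B[1];print(np.linalg.norm(v),"yaw",np.degrees(np.arctan2(-v[0],v[1])))
s=readout.observe();R=np.array(s["orientation"]);print(R,s["ee_pos"])
E
```

```text
top 0 [191.85 211.79] [  0   0  19  15 173] [511.8 225.6  55. ]
top 1 [212.87 220.3 ] [ 4  5 11 10 86] [490.38 167.68  55.  ]
scene 0 [365.04 258.26] [ 4  5 11 10 91] [505.62 230.08  55.  ]
scene 1 [348.02 243.87] [ 4  4 11 10 84] [493.38 171.45  55.  ]
tri [509.57 228.19  57.63] 7.030087258170366
tri [490.59 168.87  50.74] 1.5979106780164523
62.669546631123914 yaw -17.738756945340164
[[-0.    0.96  0.28]
 [-0.    0.28 -0.96]
 [-1.   -0.    0.  ]] [ 162.11 -551.72  302.7 ]
```

View pics/top1.png

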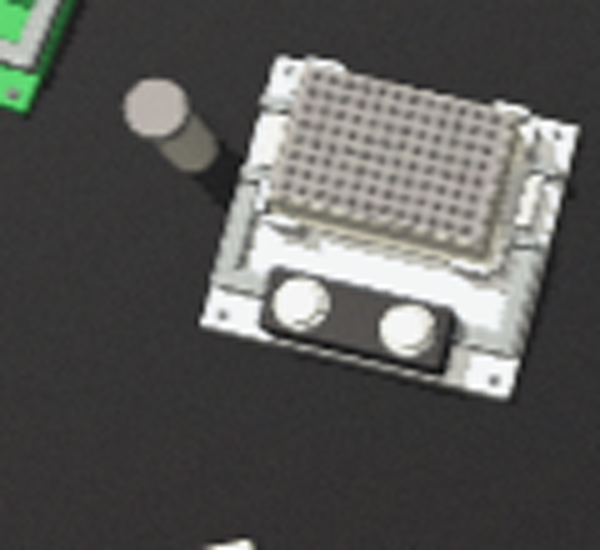

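The left disc merged with the nest in the top picture. From the crop it is at (192.4,215.4) and the right one at (213,220.5). The scene view agrees, giving a spacing of 59.9 mm and a yaw of about −12°. The midpoint is about (497,199), so I'll move there.

Call:
jog_arm(
  travel=[
    [0, 0.02, -0.024],
    [0, 0.046, -0.055],
    [0, 0.072, -0.085],
    [0, 0.098, -0.116],
    [0, 0.124, -0.146],
  ],
  roll=[0, 0, 0, 0, 0],
  jaw=0.0475,
)

```text
t: 1.62
ee_pos: [240.2, -374.9, 302.6]
orientation: [[0.0, 0.96, 0.281], [0.0, 0.281, -0.96], [-1.0, 0.0, -0.0]]
wrist_force: [0.7, -0.3, 0.0]
gripper_width: 0.684
```

Call:
jog_arm(
  travel=[
    [0, 0.026, -0.031],
    [0, 0.052, -0.061],
    [0, 0.078, -0.092],
    [0, 0.104, -0.122],
    [0, 0.13, -0.153],
  ],
  roll=[0, 0, 0, 0, 0],
)

```text
t: 2.03
ee_pos: [321.8, -191.5, 303.0]
orientation: [[0.001, 0.96, 0.281], [-0.001, 0.281, -0.96], [-1.0, 0.001, 0.001]]
wrist_force: [0.2, 0.3, 1.1]
gripper_width: 0.505
```

Call:
jog_arm(
  travel=[
    [0, 0.026, -0.031],
    [0, 0.052, -0.061],
    [0, 0.078, -0.092],
    [0, 0.104, -0.122],
    [0, 0.13, -0.153],
  ],
  roll=[0, 0, 0, 0, 0],
)

```text
t: 2.45
ee_pos: [403.4, -7.8, 303.1]
orientation: [[0.001, 0.959, 0.282], [-0.001, 0.282, -0.959], [-1.0, 0.001, 0.001]]
wrist_force: [0.3, -0.2, 0.1]
gripper_width: 0.506
```

Call:
jog_arm(
  travel=[
    [0, 0.026, -0.031],
    [0, 0.052, -0.061],
    [0, 0.078, -0.092],
    [0, 0.1, -0.118],
    [0, 0.11, -0.13],
  ],
  roll=[0.1, 0.2, 0.3, 0.4, 0.49],
)

```text
t: 2.87
ee_pos: [473.6, 150.1, 302.7]
orientation: [[0.002, 0.979, -0.205], [0.002, -0.205, -0.979], [-1.0, 0.001, -0.003]]
wrist_force: [-0.1, -0.6, -0.7]
gripper_width: 0.504
```

Call:
jog_arm(
  travel=[
    [0.01, 0.003, -0.015],
    [0.035, 0.008, -0.033],
    [0.065, 0.012, -0.048],
    [0.085, 0.0135, -0.053],
    [0.085, 0.0135, -0.053],
  ],
  roll=[0, 0, 0, 0, 0],
)

```text
t: 3.28
ee_pos: [494.1, 195.7, 213.5]
orientation: [[-0.008, 0.979, -0.201], [-0.002, -0.201, -0.98], [-1.0, -0.008, 0.003]]
wrist_force: [0.7, -0.1, -0.0]
gripper_width: 0.507
```

```bash
python3 - <<'E'
from h import *
np.set_printoptions(precision=2,suppress=True)
s=readout.observe();R=np.array(s["orientation"]);p=np.array(s["ee_pos"]);print(s["t"],p,s["qpos"],s["gripper_width"])
for n in("wrist","top","scene"):
    c=vision.camera(n)
    for l in("spent_button_left_top","spent_button_right_top"):
        for r in spot_point(c,l)[:3]:print(n,l,r["score"],np.array(r["location"]),at_z(c,r["location"],58))
    if n=="wrist":
        im=c["img"][:,:,::-1].copy()
        for sg in(-1,1):
            q=proj(c,p+R@[97,0,sg*30]);cv2.drawMarker(im,tuple(int(v) for v in q),(0,0,255));print("tip",q)
        for b in((503,229,58),(491.5,170,58)):
            q=proj(c,b);cv2.drawMarker(im,tuple(int(v) for v in q),(255,0,0));print("btn",q)
        cv2.imwrite("pics/w0.png",cv2.resize(im,None,fx=1.4,fy=1.4))
E
```

```text
3.2833 [494.09 195.66 213.51] [0.25 0.28 1.73 0.   1.14 2.02] 0.5074009581797037
wrist spent_button_left_top 0.58 [244.4 221.4] [500.03 226.41  58.  ]
wrist spent_button_right_top 0.9 [310.3 221.4] [488.83 172.6   58.  ]
tip [236.34 251.96]
tip [328.93 251.85]
btn [240.52 218.69]
btn [312.82 217.84]
top spent_button_left_top 0.52 [ 99.  153.6] [664.71 488.77  58.  ]
top spent_button_right_top 0.43 [117.  163.5] [638.45 437.29  58.  ]
scene spent_button_left_top 0.41 [365.2 255.4] [500.12 226.54  58.  ]
scene spent_button_left_top 0.4 [434.6 371.6] [667.79 505.87  58.  ]
scene spent_button_right_top 0.63 [348.7 245.9] [500.07 177.92  58.  ]
scene spent_button_right_top 0.53 [250.3 150.8] [ 375.97 -262.77   58.  ]
scene spent_button_right_top 0.41 [414.1 345.4] [641.43 443.42  58.  ]
```

View pics/w0.png

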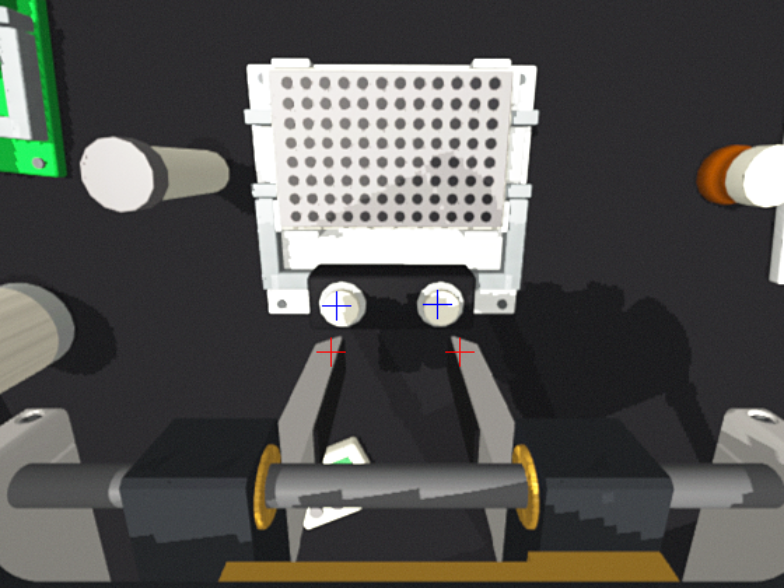

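The wrist picture shows both discs at raw (244,216) and (314,216), with my projected points on them. The rack is empty and the fingertips line up on either side. I'll refine with disc fits from this view.

```bash
python3 - <<'E'
from h import *
np.set_printoptions(precision=2,suppress=True)
c=vision.camera("wrist");s=readout.observe();p=np.array(s["ee_pos"]);R=np.array(s["orientation"]);print(p)
g=cv2.cvtColor(c["img"],cv2.COLOR_RGB2GRAY);B=[]
for x,y in((244,216),(314,216)):
    best=None
    w=g[y-24:y+25,x-24:x+25]
    for th in(150,190,220,240):
        k,l,st,ce=cv2.connectedComponentsWithStats((w>th).astype(np.uint8))
        j=min(range(1,k),key=lambda j:np.hypot(*(ce[j]-24)));print(th,ce[j]+[x-24,y-24],st[j],at_z(c,ce[j]+[x-24,y-24],57))
    # expected top disc radius px
    print("r",np.linalg.norm(proj(c,[500,200,58])-proj(c,[500,211,58])))
save(c,"w1.png",(220,190,340,245),6)
E
```

```text
[496.18 194.88 218.6 ]
150 [244.86 219.12] [ 10  12  32  31 761] [503.81 226.34  57.  ]
190 [243.23 219.45] [ 10  12  27  31 639] [503.8  227.77  57.  ]
220 [241.32 219.07] [ 10  12  26  31 515] [504.47 229.29  57.  ]
240 [241.09 219.7 ] [ 10  13  25  30 470] [503.96 229.62  57.  ]
r 12.869036576817713
150 [313.92 218.78] [  8  12  32  31 733] [492.06 168.52  57.  ]
190 [314.94 218.73] [ 11  12  29  30 581] [491.93 167.65  57.  ]
220 [316.13 209.34] [ 11  12  29  15 141] [499.97 165.21  57.  ]
240 [317.14 212.19] [23 19  9  4 21] [497.3 164.8  57. ]
r 12.869036576817713
```

View pics/w1.png

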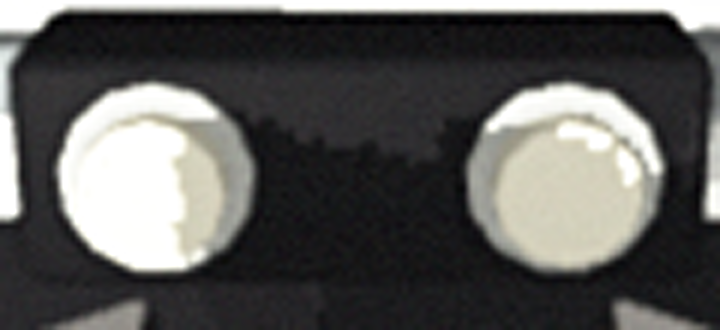

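Call:
jog_arm(
  travel=[
    [0.01, 0, 0],
    [0.03, 0, 0],
    [0.045, 0, 0],
    [0.045, 0, 0],
    [0.045, 0, 0],
  ],
  roll=[0, 0, 0, 0, 0],
)

```text
t: 4.2
ee_pos: [495.4, 194.9, 171.7]
orientation: [[-0.002, 0.979, -0.203], [-0.001, -0.203, -0.979], [-1.0, -0.002, 0.001]]
wrist_force: [0.2, 0.1, 0.6]
gripper_width: 0.51
```

```bash
python3 - <<'E'
from h import *
np.set_printoptions(precision=2,suppress=True)
c=vision.camera("wrist");s=readout.observe();p=np.array(s["ee_pos"]);R=np.array(s["orientation"]);print(s["t"],p,R)
print("tip",p+R@[97,0,0])
save(c,"w2.png",(190,170,370,300),4)
for l in("spent_button_left_top","spent_button_right_top"):
    for r in spot_point(c,l)[:2]:print(l,r["score"],np.array(r["location"]),at_z(c,r["location"],58))
for b in((501.3,227.2,58),(489.2,168.6,58)):print((proj(c,b)-[190,170])*4)
E
```

```text
4.25 [496.05 195.09 172.58] [[-0.    0.98 -0.2 ]
 [-0.   -0.2  -0.98]
 [-1.   -0.    0.  ]]
tip [496.02 195.08  75.58]
spent_button_left_top 0.85 [237.8 243.3] [500.42 225.85  58.  ]
spent_button_right_top 0.58 [319.4 243.3] [488.69 169.75  58.  ]
[182.5 290.1]
[523.57 289.34]
```

View pics/w2.png

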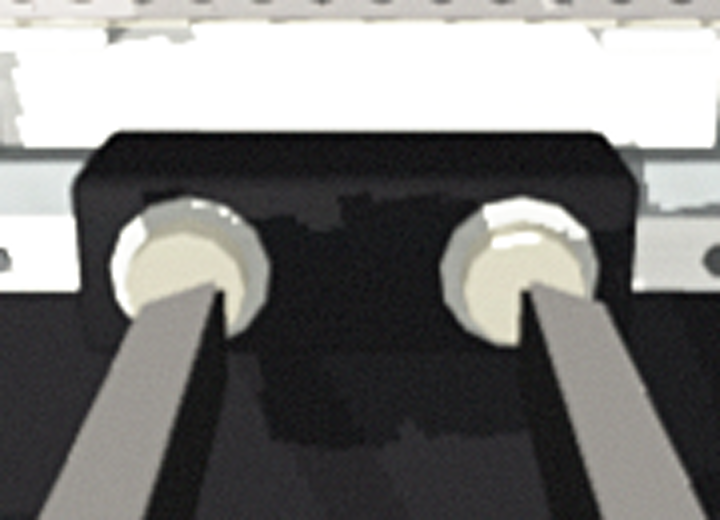

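Disc tops in this crop are at (185,290) and (522,290), matching the projection of the estimated points. The fingertips need about 2.6 mm along −z and 1.3 mm along −y. I'll shift, then press.

Call:
jog_arm(
  travel=[
    [0, -0.0013, -0.0026],
    [0.006, -0.0013, -0.0026],
    [0.012, -0.0013, -0.0026],
    [0.014, -0.0013, -0.0026],
    [0.014, -0.0013, -0.0026],
  ],
  roll=[0, 0, 0, 0, 0],
)

```text
t: 4.77
ee_pos: [494.7, 197.8, 157.8]
orientation: [[-0.002, 0.979, -0.203], [-0.001, -0.203, -0.979], [-1.0, -0.002, 0.001]]
wrist_force: [-1.0, -0.1, 1.0]
gripper_width: 0.502
```

Call:
jog_arm(
  travel=[
    [0.003, 0, 0],
    [0.006, 0, 0],
    [0.009, 0, 0],
    [0.0115, 0, 0],
    [0.0115, 0, 0],
  ],
  roll=[0, 0, 0, 0, 0],
)

```text
t: 5.18
ee_pos: [495.4, 198.0, 147.7]
orientation: [[0.001, 0.979, -0.203], [0.0, -0.203, -0.979], [-1.0, 0.001, -0.0]]
wrist_force: [-2.1, 0.1, 7.3]
gripper_width: 0.508
```

Call:
jog_arm(
  travel=[
    [0.0005, 0, 0],
    [0.0005, 0, 0],
    [0.0005, 0, 0],
    [0.0005, 0, 0],
    [0.0005, 0, 0],
  ],
  roll=[0, 0, 0, 0, 0],
)

```text
t: 5.6
ee_pos: [495.3, 198.0, 147.7]
orientation: [[0.001, 0.979, -0.203], [0.0, -0.203, -0.979], [-1.0, 0.001, -0.0]]
wrist_force: [-1.9, -0.3, 7.8]
gripper_width: 0.501
```

```bash
python3 - <<'E'
from h import *
c=vision.camera("wrist");s=readout.observe();print(s["t"],s["ee_pos"],s["wrist_force"],s["moment"])
save(c,"w3.png",(100,60,460,330),2)
E
```

```text
5.65 [495.35783409 197.97728033 147.66610238] [-1.58732709  0.32665236  7.79237864] [-0.01852307  0.39108953 -0.01852333]
```

View pics/w3.png

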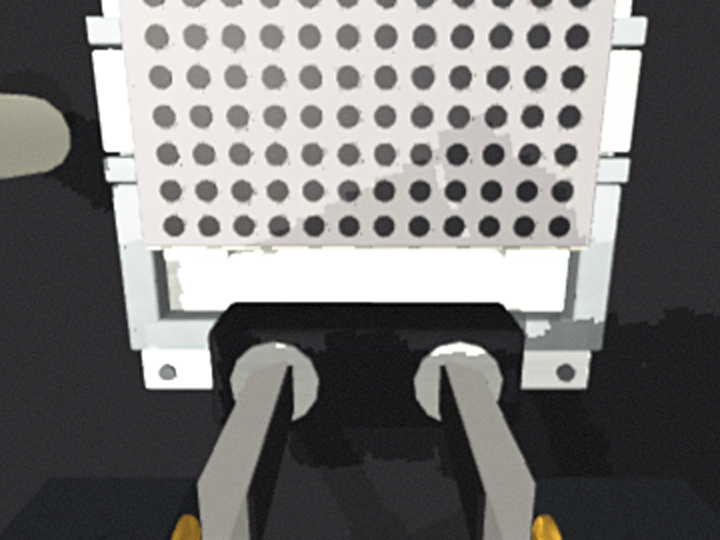

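Both fingertips sit on the pressed buttons, with 7.8 N and about 7.3 mm of travel. I'll hold for the lift.

Call:
jog_arm(
  travel=[
    [0.0005, 0, 0],
    [0.0005, 0, 0],
    [0.0005, 0, 0],
    [0.0005, 0, 0],
    [0.0005, 0, 0],
  ],
  roll=[0, 0, 0, 0, 0],
)

```text
t: 6.07
ee_pos: [495.4, 198.0, 147.3]
orientation: [[0.001, 0.979, -0.203], [0.0, -0.203, -0.979], [-1.0, 0.001, -0.0]]
wrist_force: [-2.1, -0.3, 8.2]
gripper_width: 0.506
```

Call:
jog_arm(
  travel=[
    [0, 0, 0],
    [0, 0, 0],
    [0, 0, 0],
    [0, 0, 0],
    [0, 0, 0],
  ],
  roll=[0, 0, 0, 0, 0],
)

```text
t: 6.48
ee_pos: [495.4, 198.0, 147.3]
orientation: [[0.001, 0.979, -0.203], [0.0, -0.203, -0.979], [-1.0, 0.001, -0.0]]
wrist_force: [-1.7, -0.4, 9.4]
gripper_width: 0.503
```

Call:
jog_arm(
  travel=[
    [0, 0, 0],
    [0, 0, 0],
    [0, 0, 0],
    [0, 0, 0],
    [0, 0, 0],
  ],
  roll=[0, 0, 0, 0, 0],
)

```text
t: 6.9
ee_pos: [495.4, 198.0, 147.3]
orientation: [[0.001, 0.979, -0.203], [0.0, -0.203, -0.979], [-1.0, 0.001, -0.0]]
wrist_force: [-3.2, -0.8, 7.7]
gripper_width: 0.508
```

Call:
jog_arm(
  travel=[
    [0, 0, 0],
    [0, 0, 0],
    [0, 0, 0],
    [0, 0, 0],
    [0, 0, 0],
  ],
  roll=[0, 0, 0, 0, 0],
)

```text
t: 7.32
ee_pos: [495.4, 198.0, 147.3]
orientation: [[0.001, 0.979, -0.203], [0.0, -0.203, -0.979], [-1.0, 0.001, -0.0]]
wrist_force: [-1.7, -0.9, 9.0]
gripper_width: 0.508
```

Call:
jog_arm(
  travel=[
    [0, 0, 0],
    [0, 0, 0],
    [0, 0, 0],
    [0, 0, 0],
    [0, 0, 0],
  ],
  roll=[0, 0, 0, 0, 0],
)

```text
t: 7.73
ee_pos: [495.4, 198.0, 147.3]
orientation: [[0.001, 0.979, -0.203], [0.0, -0.203, -0.979], [-1.0, 0.001, -0.0]]
wrist_force: [-1.7, -0.5, 9.1]
gripper_width: 0.502
```

Call:
jog_arm(
  travel=[
    [0, 0, 0],
    [0, 0, 0],
    [0, 0, 0],
    [0, 0, 0],
    [0, 0, 0],
  ],
  roll=[0, 0, 0, 0, 0],
)

```text
t: 8.15
ee_pos: [495.4, 198.0, 147.3]
orientation: [[0.001, 0.979, -0.203], [0.0, -0.203, -0.979], [-1.0, 0.001, -0.0]]
wrist_force: [-1.9, -0.3, 9.2]
gripper_width: 0.507
```

Call:
jog_arm(
  travel=[
    [0, 0, 0],
    [0, 0, 0],
    [0, 0, 0],
    [0, 0, 0],
    [0, 0, 0],
  ],
  roll=[0, 0, 0, 0, 0],
)

```text
t: 8.57
ee_pos: [495.4, 198.0, 147.3]
orientation: [[0.001, 0.979, -0.203], [0.0, -0.203, -0.979], [-1.0, 0.001, -0.0]]
wrist_force: [-2.1, -0.1, 8.4]
gripper_width: 0.509
```

Call:
jog_arm(
  travel=[
    [0, 0, 0],
    [0, 0, 0],
    [0, 0, 0],
    [0, 0, 0],
    [0, 0, 0],
  ],
  roll=[0, 0, 0, 0, 0],
)

```text
t: 8.98
ee_pos: [495.4, 198.0, 147.3]
orientation: [[0.001, 0.979, -0.203], [0.0, -0.203, -0.979], [-1.0, 0.001, -0.0]]
wrist_force: [-2.0, -0.2, 8.6]
gripper_width: 0.51
```

```bash
python3 - <<'E'
from h import *
c=vision.camera("wrist");d=vision.camera("scene");s=readout.observe();print(s["t"],s["ee_pos"],s["wrist_force"])
a=cv2.resize(c["img"][60:330,100:460],(540,405));b=cv2.resize(d["img"][200:330,270:420],(450,390))
im=np.zeros((405,990,3),np.uint8);im[:,:540]=a;im[:390,540:]=b
cv2.imwrite("pics/w4.png",cv2.resize(im[:,:,::-1],(798,326)))
E
```

```text
9.0833 [495.35611047 197.97309366 147.34897666] [-2.37423476  0.3387519   8.70410407]
```

View pics/w4.png

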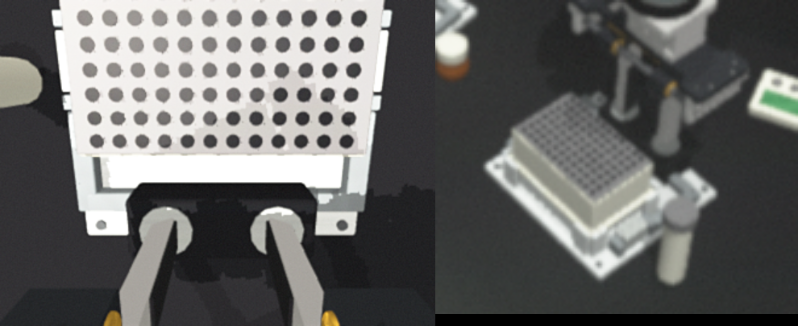

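The rack looks risen, with the hole row about 7% wider in the wrist view. I'll check that numerically while still holding.

Call:
jog_arm(
  travel=[
    [0, 0, 0],
    [0, 0, 0],
    [0, 0, 0],
    [0, 0, 0],
    [0, 0, 0],
  ],
  roll=[0, 0, 0, 0, 0],
)

```text
t: 9.5
ee_pos: [495.4, 198.0, 147.3]
orientation: [[0.001, 0.979, -0.203], [0.0, -0.203, -0.979], [-1.0, 0.001, -0.0]]
wrist_force: [-1.7, 0.5, 8.5]
gripper_width: 0.505
```

```bash
python3 - <<'E'
from h import *
np.set_printoptions(precision=1,suppress=True)
c=vision.camera("wrist");g=cv2.cvtColor(c["img"],cv2.COLOR_RGB2GRAY)
old=cv2.cvtColor(cv2.resize(cv2.imread("pics/w4.png"),(990,405))[:,:540],cv2.COLOR_BGR2GRAY)
new=cv2.resize(g[60:330,100:460],(540,405));
print("shift since last",cv2.phaseCorrelate(np.float32(old[:180]),np.float32(new[:180])))
ux=np.array([.979,-.204,0]);uy=np.array([.204,.979,0]);m=np.array([495.3,198,0])
for z in(73,80,87):
    a,b=[proj(c,m+ux*(45+42.75-31.5)+uy*k+[0,0,z]) for k in(49.5,-49.5)];print(z,a,b,"w",np.linalg.norm(a-b))
k,l,st,ce=cv2.connectedComponentsWithStats((g[:185]<120).astype(np.uint8))
h=[ce[i] for i in range(1,k) if 40<st[i,4]<300 and ce[i][1]>160];h.sort(key=lambda q:q[0]);print(len(h),np.array(h))
E
```

```text
shift since last ((-0.004321056990136185, -0.012087141923117883), 1.0459620166511692)
73 [187.9 171.7] [377.5 171.7] w 189.58451747508633
80 [183.6 174. ] [381.7 174. ] w 198.0643296985964
87 [179.  176.5] [386.4 176.6] w 207.33823744363687
12 [[179.7 176.4]
 [198.4 176.6]
 [217.3 176.5]
 [236.1 176.7]
 [254.7 176.5]
 [273.5 176.5]
 [292.2 176.5]
 [311.1 176.6]
 [329.9 176.7]
 [348.8 176.7]
 [367.4 176.8]
 [386.1 176.7]]
```

The holes match a deck height of 87 mm (fully risen) and are no longer moving. I'll release straight up.

Call:
jog_arm(
  travel=[
    [-0.004, 0, 0],
    [-0.009, 0, 0],
    [-0.016, 0, 0],
    [-0.03, 0, 0],
    [-0.05, 0, 0],
  ],
  roll=[0, 0, 0, 0, 0],
)

```text
t: 9.97
ee_pos: [494.2, 197.6, 195.3]
orientation: [[-0.004, 0.979, -0.203], [-0.001, -0.203, -0.979], [-1.0, -0.003, 0.002]]
wrist_force: [0.0, -0.6, -1.0]
gripper_width: 0.504
```

Call:
jog_arm(
  travel=[
    [-0.03, 0, 0],
    [-0.06, 0, 0],
    [-0.085, -0.01, 0],
    [-0.1, -0.03, 0],
    [-0.1, -0.04, 0],
  ],
  roll=[0, 0, 0, 0, 0],
)

```text
t: 10.38
ee_pos: [456.1, 206.6, 299.6]
orientation: [[0.006, 0.979, -0.203], [0.002, -0.203, -0.979], [-1.0, 0.005, -0.003]]
wrist_force: [0.0, -0.2, 0.1]
gripper_width: 0.504
```

Call:
jog_arm(
  travel=[
    [0, 0, 0],
    [0, 0, 0],
    [0, 0, 0],
    [0, 0, 0],
    [0, 0, 0],
  ],
  roll=[0, 0, 0, 0, 0],
)

```text
t: 10.8
ee_pos: [456.4, 205.8, 295.0]
orientation: [[-0.002, 0.979, -0.203], [-0.001, -0.203, -0.979], [-1.0, -0.002, 0.001]]
wrist_force: [-0.7, -0.2, -0.3]
gripper_width: 0.506
```

```bash
python3 - <<'E'
from h import *
c=vision.camera("wrist");d=vision.camera("scene");s=readout.observe();print(s["t"],s["ee_pos"],s["wrist_force"])
a=c["img"];b=cv2.resize(d["img"][130:340,190:470],(560,420))
cv2.imwrite("pics/w5.png",cv2.resize(np.hstack([a,b])[:,:,::-1],(800,300)))
E
```

```text
10.9 [456.3499995  205.87721546 295.31394506] [-0.11418567 -1.08915027 -0.21959989]
```

View pics/w5.png

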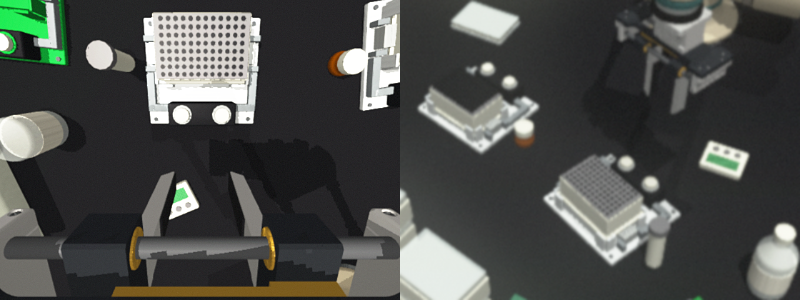

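The rack is up, both buttons have sprung back at (182,114) and (221,114), and the arm is clear. The tube, jar and full rack are undisturbed, so I'll hand in.

```bash
python3 -c "
from station import manip
print(manip.hand_in())"
```

```text
the job is handed in; nothing more can be done
None
```

The spent rack is released and sitting fully risen in its nest, and I handed the job in at about 10.9 s with the arm clear.

- **Press:** one fingertip went down on each of the spent nest's buttons, to about 7.7 mm of travel with 8–9 N in total. I held both down for over 4 s.
- **Rise check, taken while still holding:** the nearest row of holes measured 206.4 px wide, against 207.3 px predicted for a fully risen rack and 189.6 px for a locked one. It had stopped moving by then.
- **After release:** the last picture shows both buttons back up, and the wrist force is about zero. The full rack is still down, and the tube, jar, bottle and timer look undisturbed. I judged these from the picture and did not measure them.
- **Disagreements between measurements:** automatic detection of the left button in the top camera view failed, because the white disc merged with the nest behind it. The trained networks sometimes pointed at the green look-alike nest. I used fits from the wrist and scene cameras instead, which put the buttons 59.9 mm apart against the stated 60 mm.

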